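Gauge a bar-top stopper with the drag-clutch thumbscrew

ROBOT

A 7-joint arm with a two-finger parallel gripper is mounted at the origin on the work surface. World frame = base frame: x ahead of the robot, y to its left, z up, the work surface at z = 0. Lengths are in m, angles in rad, forces in N, time in s.
With the tool pointing down it reaches from about 0.425 to 0.925 m from the base axis. Payload 6.8 kg.
Tool frame: the origin (TCP) lies at the very end of the fingers, on their centre line; the grasp point (between the pads) lies 19 mm behind it; z points along the fingers, y is the line along which they close (so a half turn about z gives the same grasp; the last joint's range is limited). The gripper opens to 85 mm and grips with 20 to 120 N. Pads are 22 mm wide; open, the fingers measure 114 mm over their backs; the gripper's body (76 mm by 85 mm) begins 54 mm behind the grasp point. The pads swing forward as they close: fully open they stand 13 mm farther back than shut.
Start: joints at [-1.274, 0.477, 0.022, 1.555, -0.011, 1.109, -0.083], TCP at [0.266, 0.62, 0.2] pointing down, gripper open.
Joint ranges: [-2.96, 2.96], [-0.34, 2.1], [-1.41, 1.46], [0.24, 2.44], [-1.37, 4.51], [0.17, 1.92], [-2.96, 2.96]. Speed limits (rad/s): [2.39, 2.39, 3.14, 3.14, 3.14, 3.14, 3.14].

INTERFACE

Orientations are given as a rotation vector (axis times angle).
In Python, from bench import get_obs, viewer, r gives the robot as it stands. The module is installed in compiled form; this text tells all that it offers.
- The arm moves only by the tool play_rows, never from a script. Its argument "commands" is a list that holds one entry, the list of rows, each a list of 5 numbers: the gripper's target within -1 to 1 (shut at 1, half-way at 0, fully open at -1), then the shift along the tool's x, y, z scaled (see below), then the turn about the tool's z scaled (see below). A call has 1 to 12 rows; each row is the pose to reach, as a shift and turn from the pose commanded when the call began, along the tool's axes at that moment; what a row does not reach only later rows make up. The controller multiplies each number of a shift by 0.2 m and each number of a turn by pi/2 rad. A row lasts 1/12 s, in which the tool goes at most 41.7 mm and 7.16 degrees, less where a joint would pass 70% of its speed; a pose out of reach is approached as far as the arm can. A call with a number of a shift or a turn outside -1 to 1 is refused whole. A call with a gripper value outside its range is refused whole. The fingers move at their own pace and stop on an object; "grip_force" is the grip in N (left out, the last holds). Time passes only in rows, so rows that repeat a pose let the fingers close. It gives the time, the measured TCP pose, the force, the opening and the grip force at its end, in the units of the state.
- get_obs(): the state, without advancing time (a new reading comes with each control period).
- viewer.grab_frame(name): name is "scene" or "top" or "wrist"; returns a dict with "pixels" (420x560x3 uint8, red, green, blue), "fovy" (degrees; the focal length in pixels is half the picture's height over the tangent of half this angle, whatever the lens; pixels are square), "cx", "cy" (the principal point, pixels), "world_to_cam" (4x4, takes a point from world to camera coordinates); the wrist camera has in their place "hand_eye" (4x4, takes a point from camera to tool coordinates, whose origin is the TCP and whose axes are the flange's). Camera axes: x right, y up, looking along -z (the intrinsics and any distortion apply to the point x, -y, -z); pixel columns grow to the right and rows downward; lengths in m; the calibration is good to about 2 mm. A picture is of the moment at which its call begins: read the wrist's pose just before it. There is no depth.
- r.hand_in(): hands the job in; it is judged then, once.
Trained networks look in a picture, given as the dict that the camera call returned (one of the last four; its "shot" number tells which), for a name from the list of things; names that differ only in an ending like _2 or _b are one class to them, and where a whole thing is asked for, a point or a joint stands for the part that bears it (a point fixed in the world has none). Each returns a list of dicts, best first, with "score" (0 to 1); they miss things now and then, are a little off and sometimes report something else, mostly with a low value. They report only what shows in the picture. A call takes as long as a camera call. They do not tell look-alikes from the thing itself.
- viewer.trace(picture, thing): "pixels" (420x560 bool, what is visible of it) and "rect" ([left, top, right, bottom] in pixels, round what is visible of it).
The state is a dict: "clock": time; "joints": joint angles; "qvel": joint speeds; "tau": joint torques, N m; "tcp_pos": TCP position; "orientation": TCP orientation; "contact_force": force on the tool from outside, world axes, zero at the start; "moment": the same for the moment, N m; "grip_width": finger opening in m; "gripper_force": force on a finger pad.
Only numpy, scipy, OpenCV 4.12 (cv2) and the standard library are available. Lean on these libraries where they do the work, as an engineer would, in place of code of your own. Each camera call takes 0.05 s, during which the arm holds its last target. There are 200 camera calls.

TASK

Gauge the plain round-headed stopper (a straight cylinder for a head) from the rack: stand it fully home in the hole of the stopper gauge's carriage, push the carriage all the way in under the foot, then turn the thumbscrew clockwise, seen from above, until its drag clutch first slips, and stop there: leave it clamped like that and let go. Turned on through more than about 45 degrees of slipping, the gauging is spoilt; leave the other things on the table where they are.

Things in the scene. Friction and masses are not known exactly. Their poses are not given: they have to be found in the camera images.
- stopper_center (a point): Stopper to be gauged, half-way up, on its axis; z up. Dark wooden head, an upright flat-topped cylinder 36 mm in diameter, 28 mm high; under it a cork shank 20 mm in diameter, 18 mm long, end chamfered. 46 mm high, 25 to 50 g: its foot is 23 mm below this point, the head's underside 5 mm below, the top 23 mm above. Starts upright in one of the rack's holes, head resting on the rack.
- rack: Wooden stopper rack, fixed, 210 mm long along its x, 44 mm wide, 30 mm high; origin at the centre of its underside. Three holes in a row along x, 68 mm apart. It holds three stoppers in any order: the wanted one and one ball-headed and one square-headed that are not wanted.
- gauge_base (a point): Stopper gauge, fixed to the table: grey base 300 x 100 x 16 mm, long along x; origin at the centre of its underside. Its x axis points the way the carriage is pushed in; z up. At the +x end a C-frame carries the vertical thumbscrew on the axis x = +90 mm, y = 0; the frame's arm is 46 mm wide and lies 88 to 108 mm above the table.
- carriage (a joint): Travel (m) of the gauge's flat aluminium carriage (136 x 60 x 20 mm, top 36 mm above the table) along the gauge's +x: 0 pulled right out, 0.110 home against its stop with the hole straight under the foot. Slides with about 2 N of friction and stays where it is left.
- thumb_grip (a point): Steel thumbscrew: mid-height of its grip bar, on the vertical axis, 138 mm above the table. The bar is 44 mm long along this x, 14 mm thick along y, 123 to 150 mm above the table, on a 32 mm disc on the 44 mm sleeve; clear all round. It does not rise or sink, and stays where let go. Clockwise from above (yaw falling) tightens. 1.4 to 2.9 rad of free turning remain at the start.
- nest (a point): Centre of the mouth of the round hole in the carriage's top face: 24 mm wide, a through hole 20 mm deep with a 2 mm chamfer, 36 mm above the table. Axes as the gauge's. A stopper fully home rests with its head's underside on this face, its centre point 5 mm above this point.
- post_top (a point): Centre of the top of the upright steel post by which the carriage is pushed: 16 mm diameter, 40 mm high above the carriage, top 76 mm above the table, 85 mm from the hole towards the gauge's -x. Axes as the gauge's.
- foot_face (a point): Centre of the underside of the gauging foot, a steel disc of 22 mm diameter, that goes down about 1.9 mm per radian of clockwise turn. Free turning takes about 0.06 N m. Once the foot meets the stopper the torque climbs evenly over about 0.8 rad to about 0.22 N m (about 0.16 when paused) and climbs no more: the drag clutch between thumbscrew and sleeve is slipping.
- telltale_top (a point): Top of the slip telltale, a 6 mm steel pin in the middle of the thumbscrew's top: 152 mm above the gauge's underside at the start, rising by only 1.5 mm for each radian that the clutch has slipped. The black index lines on thumbscrew and sleeve stand together until it slips and then part by the slip angle too.
- ball_stopper: Ball-headed stopper in the rack, not to be disturbed. Origin at the foot of its shank.
- square_stopper: Square-headed stopper in the rack, not to be disturbed. Origin at the foot of its shank.
- wine: Standing wine bottle, green glass, 74 mm diameter, 235 mm high, a bystander. Origin at the centre of its underside.
- beaker: Glass tasting beaker, 70 mm wide, 80 mm high, a bystander. Origin at the centre of its underside.
- bung_mallet: Hammer lying on the table, a bystander.
- cork1: Loose cork lying on the table, 24 mm diameter, 45 mm long, a bystander.
- cork_tray: Small open wooden tray, 120 x 90 x 35 mm, a bystander.
- ledger: Blue cloth-bound ledger, 150 x 105 x 22 mm, a bystander.
Not all that is in view belongs to the job. Leave any yellow look-alike of the part that bears stopper_center alone.

How it is judged:
By the outcome, as a careful person would: the job done as asked, in the order asked, and still so for the second after the job is handed in, with the robot touching nothing.
It also fails if it takes over 72 s, if anything falls off the work surface, if the arm or the gripper's body presses on something with over 40 N, if the wrist force passes 120 N, or if a joint passes its speed limit or range.

## Working session

There is one attempt and no reset: what is moved stays moved. The work goes in short steps, Python scripts to look and compute and a tool call to move; the robot and the scene stay as the last step left them, time stands still between calls to the robot, and variables do not carry over. Pictures are saved under pics/ and viewed, at most 10 in all, crops included, and the job is handed in when it is done.

Besides the shell and the picture viewer there is one more tool, called as name(argument=value, ...) on one line, values as JSON. play_rows: Moves the arm, as the interface text tells. Shifts and turns lie within -1 to 1; 1 stands for 0.2 m of shift or pi/2 rad of turn. Its arguments: {"type":"object","properties":{"commands":{"type":"array","items":{"type":"array","items":{"type":"array","items":{"type":"number","minimum":-1,"maximum":1}}}},"grip_force":{"type":"number"}},"required":["commands"]}

```bash
mkdir -p pics
python3 - <<'E'
from bench import get_obs, viewer, r
import cv2,numpy as np
o=get_obs();print({k:np.round(v,3) for k,v in o.items()})
for n in("scene","top"):
    f=viewer.grab_frame(n);cv2.imwrite(f"pics/{n}0.png",f["pixels"][:,:,::-1])
    print(n,f["fovy"],f["cx"],f["cy"],np.round(f["world_to_cam"],4).tolist(),[k for k in f])
    for t in("stopper_center","rack","gauge_base","carriage","thumb_grip","post_top","nest","ball_stopper","square_stopper","foot_face","telltale_top"):
        try:print(t,[(round(d["score"],2),np.round(d["rect"]).tolist()) for d in viewer.trace(f,t)][:3])
        except Exception as e:print(t,e)
E
```

```text
{'clock': np.float64(0.0), 'joints': array([-1.274,  0.478,  0.022,  1.556, -0.012,  1.109, -0.083]), 'qvel': array([ 0.001,  0.   ,  0.   ,  0.   , -0.   , -0.   , -0.001]), 'tau': array([-1.0000e-03, -5.9645e+01,  1.6080e+00, -2.8120e+01,  1.3000e-02,
        1.0000e-02,  0.0000e+00]), 'tcp_pos': array([0.266, 0.62 , 0.199]), 'orientation': array([-6.320e-01, -3.077e+00,  3.000e-03]), 'contact_force': array([ 0.198, -0.093, -0.499]), 'moment': array([-0.026,  0.022, -0.08 ]), 'gripper_force': np.float64(0.0), 'grip_width': np.float64(0.085)}
scene 51.07615110261334 278.3736955006958 206.3091450444767 [[-0.3042, 0.9526, 0.0098, 0.1324], [-0.7314, -0.2401, 0.6383, 0.2605], [0.6104, 0.187, 0.7697, -1.4593], [0.0, 0.0, 0.0, 1.0]] ['pixels', 'fovy', 'cx', 'cy', 'world_to_cam', 'shot']
stopper_center [(0.65, [407.0, 282.0, 425.0, 302.0]), (0.51, [366.0, 269.0, 379.0, 289.0])]
rack [(0.83, [344.0, 246.0, 393.0, 326.0])]
gauge_base [(0.6, [202.0, 171.0, 290.0, 289.0])]
carriage [(0.72, [213.0, 226.0, 262.0, 274.0])]
thumb_grip [(0.67, [199.0, 173.0, 289.0, 287.0]), (0.58, [259.0, 175.0, 27
[... 513 characters left out ...]
 [0.0, 0.0, 0.0, 1.0]] ['pixels', 'fovy', 'cx', 'cy', 'world_to_cam', 'shot']
stopper_center [(0.73, [179.0, 185.0, 192.0, 199.0]), (0.59, [142.0, 184.0, 154.0, 197.0])]
rack [(0.74, [171.0, 158.0, 203.0, 233.0])]
gauge_base [(0.76, [274.0, 155.0, 331.0, 265.0]), (0.55, [121.0, 124.0, 166.0, 173.0])]
carriage [(0.97, [294.0, 168.0, 323.0, 218.0]), (0.55, [358.0, 106.0, 449.0, 151.0])]
thumb_grip [(0.42, [292.0, 231.0, 306.0, 247.0])]
post_top [(0.6, [292.0, 164.0, 318.0, 217.0])]
nest [(0.7, [293.0, 166.0, 317.0, 215.0]), (0.62, [121.0, 127.0, 163.0, 175.0])]
ball_stopper [(0.45, [178.0, 212.0, 187.0, 224.0])]
square_stopper [(0.58, [186.0, 164.0, 196.0, 176.0])]
foot_face []
telltale_top []
```

Run:
```python
import cv2,numpy as np
a=cv2.imread("pics/scene0.png")[130:350,60:460]; b=cv2.imread("pics/top0.png")[90:290,100:460]
cv2.imwrite("pics/a.png",cv2.resize(a,None,fx=2,fy=2,interpolation=2)); cv2.imwrite("pics/b.png",cv2.resize(b,None,fx=2.2,fy=2.2,interpolation=2))
```

```text
(no output)
```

View pics/a.png

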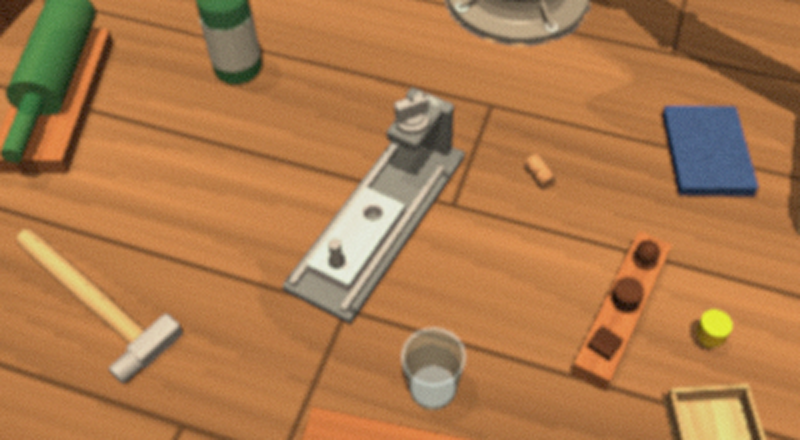

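View pics/b.png

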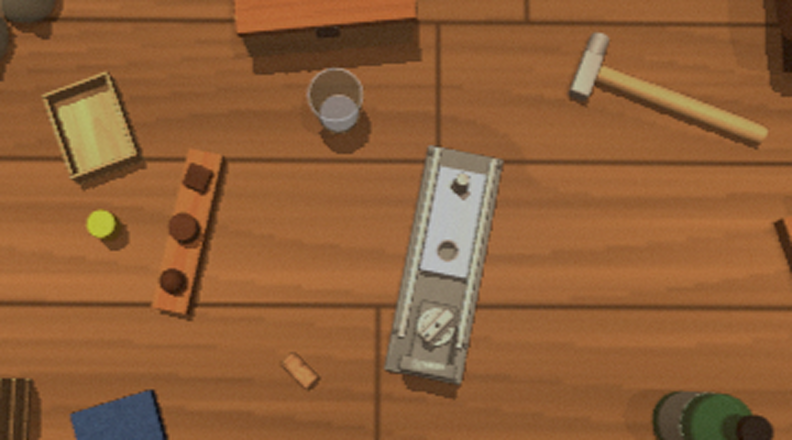

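The round-headed stopper is the middle one in the rack, at scene (374,277) and top (184,194). The yellow decoy lies beside the rack. The gauge is at top-view hole (304,204), post (310,171) and thumbscrew (298,238), so it points towards the robot.

```bash
cat > h.py <<'E'
import numpy as np
from bench import get_obs, viewer, r
from scipy.spatial.transform import Rotation as R
def cam(f,o=None):
    if "world_to_cam" in f: return np.linalg.inv(f["world_to_cam"])
    T=np.eye(4);T[:3,:3]=R.from_rotvec(o["orientation"]).as_matrix();T[:3,3]=o["tcp_pos"];return T@f["hand_eye"]
def at(f,u,v,z,o=None):
    T=cam(f,o);F=210/np.tan(np.radians(f["fovy"]/2))
    d=T[:3,:3]@np.array([(u-f["cx"])/F,-(v-f["cy"])/F,-1]);c=T[:3,3]
    return np.round(c+d*(z-c[2])/d[2],4)
def cen(f,t,i=0):
    m=viewer.trace(f,t)[i]["pixels"];v,u=np.nonzero(m);return u.mean(),v.mean(),len(u)
def rel(p):  # target world pos -> tool axes, scaled units
    o=get_obs();return R.from_rotvec(o["orientation"]).inv().apply(np.array(p)-o["tcp_pos"])/.2
E
python3 - <<'E'
from h import *
s=viewer.grab_frame("scene");t=viewer.grab_frame("top")
for n,z,a,b in(("post",.076,(227.5,251.5),(310,171)),("hole",.036,(246,236),(303.6,203.6)),("thumb",.15,(266,180),(298,238))):
    print(n,at(s,*a,z),at(t,*b,z))
print("stop",at(s,*cen(s,"stopper_center",1)[:2],.044),at(t,*cen(t,"stopper_center")[:2],.05),at(s,374,275,.058))
for n in("ball_stopper","square_stopper"):print(n,at(s,*cen(s,n)[:2],.045),at(t,*cen(t,n)[:2],.05))
o=get_obs();print(R.from_rotvec(o["orientation"]).as_matrix().round(3))
E
```

```text
post [ 0.5957 -0.0773  0.076 ] [ 0.5991 -0.0785  0.076 ]
hole [ 0.5127 -0.063   0.036 ] [ 0.5154 -0.0639  0.036 ]
thumb [ 0.4107 -0.0419  0.15  ] [ 0.4127 -0.0418  0.15  ]
stop [0.5504 0.373  0.044 ] [0.5388 0.268  0.05  ] [0.5396 0.2692 0.058 ]
ball_stopper [0.4732 0.2825 0.045 ] [ 0.4948 -0.0579  0.05  ]
square_stopper [0.6086 0.2564 0.045 ] [0.5393 0.2681 0.05  ]
[[-0.919  0.394 -0.   ]
 [ 0.394  0.919  0.   ]
 [ 0.     0.    -1.   ]]
```

play_rows(commands=[[[-1, -0.97, -0.53, 0, 0], [-1, -0.97, -0.53, 0, 0], [-1, -0.97, -0.53, 0, 0], [-1, -0.97, -0.53, 0, 0], [-1, -0.97, -0.53, 0, 0], [-1, -0.97, -0.53, 0, 0]]], grip_force=40)

```text
clock: 2.1
tcp_pos: [0.4081, 0.4397, 0.2003]
orientation: [0.645, 3.071, -0.003]
contact_force: [0.9, -1.6, -0.4]
grip_width: 0.0853
gripper_force: 0.0
```

play_rows(commands=[[[-1, -0.97, -0.54, 0.1, -0.137], [-1, -0.97, -0.54, 0.1, -0.137], [-1, -0.97, -0.54, 0.1, -0.137], [-1, -0.97, -0.54, 0.1, -0.137], [-1, -0.97, -0.54, 0.1, -0.137], [-1, -0.97, -0.54, 0.1, -0.137], [-1, -0.97, -0.54, 0.1, -0.137], [-1, -0.97, -0.54, 0.1, -0.137]]])

```text
clock: 2.77
tcp_pos: [0.5388, 0.27, 0.1798]
orientation: [-0.302, -3.127, 0.0]
contact_force: [-0.5, 0.5, 0.5]
grip_width: 0.0853
gripper_force: 0.0
```

Run:
```python
from h import *
import cv2
o=get_obs();f=viewer.grab_frame("wrist");print(o["clock"],o["tcp_pos"],R.from_rotvec(o["orientation"]).as_matrix().round(3).tolist(),o["moment"],o["contact_force"])
print(f["fovy"],f["hand_eye"].round(3).tolist())
cv2.imwrite("pics/w1.png",f["pixels"][:,:,::-1])
for n in("stopper_center","rack","ball_stopper","square_stopper"):
    for i,d in enumerate(viewer.trace(f,n)[:3]):
        v,u=np.nonzero(d["pixels"]);print(n,d["score"],d["rect"],len(u),u.mean(),v.mean(),at(f,u.mean(),v.mean(),.05,o))
```

```text
2.7667 [0.53875874 0.26998968 0.17980849] [[-0.982, 0.191, -0.0], [0.191, 0.982, -0.0], [0.0, -0.0, -1.0]] [0.10743566 0.01150014 0.05050135] [-0.51169385  0.54486326  0.47174596]
69.9754116637097 [[-0.0, 0.962, 0.273, 0.069], [1.0, 0.0, 0.001, -0.001], [0.001, 0.273, -0.962, -0.174], [0.0, 0.0, 0.0, 1.0]]
stopper_center 0.83 [363.3, 157.2, 402.0, 190.6] 1089 382.50596877869606 174.18824609733701 [0.5413 0.371  0.05  ]
stopper_center 0.75 [268.2, 172.9, 302.7, 208.2] 989 284.71688574317494 190.04145601617796 [0.5385 0.2698 0.05  ]
stopper_center 0.18 [0.0, 196.0, 46.8, 304.4] 3771 17.105011933174225 255.47255369928402 [ 0.5545 -0.0347  0.05  ]
rack 0.89 [261.8, 82.8, 306.0, 272.0] 5175 284.82357487922707 170.91536231884058 [0.5189 0.2737 0.05  ]
ball_stopper 0.66 [269.6, 106.0, 302.0, 140.6] 789 285.1825095057034 122.51457541191381 [0.4724 0.2831 0.05  ]
ball_stopper 0.33 [181.8, 316.3, 189.2, 337.8] 202 186.36138613861385 325.1782178217822 [0.6772 0.1238 0.05  ]
ball_stopper 0.21 [88.1, 22.0, 141.7, 66.0] 1361 111.6767083027186 42.8243938280676 [0.3733 0.141  0.05  ]
square_stopper 0.93 [269.3, 230.1, 301.0, 266.6] 718 284.78133704735376 246.70473537604457 [0.6008 0.2577 0.05  ]
```

View pics/w1.png

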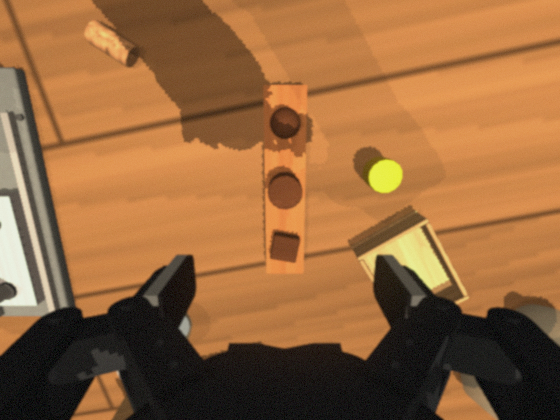

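The wrist view is centred on the round stopper at (285,190), between the ball (285,122) and the square one (285,247), and the closing axis runs across the rack. Next is the descent.

play_rows(commands=[[[-1, 0, 0, 0.5, 0], [-1, 0, 0, 0.6, 0], [-1, 0, 0, 0.725, 0], [-1, 0, 0, 0.725, 0], [-1, 0, 0, 0.725, 0], [-1, 0, 0, 0.725, 0], [-1, 0, 0, 0.725, 0]]])

```text
clock: 3.6
tcp_pos: [0.5393, 0.2723, 0.0367]
orientation: [0.296, 3.125, 0.003]
contact_force: [1.6, -0.1, 1.2]
grip_width: 0.0855
gripper_force: 0.0
```

play_rows(commands=[[[0.4, 0, 0, 0, 0], [1, 0, 0, 0, 0], [1, 0, 0, 0, 0], [1, 0, 0, 0, 0], [1, 0, 0, 0, 0], [1, 0, 0, 0, 0], [1, 0, 0, 0, 0], [1, 0, 0, 0, 0], [1, 0, 0, 0, 0]]], grip_force=30)

```text
clock: 4.35
tcp_pos: [0.5381, 0.2709, 0.0348]
orientation: [-0.297, -3.127, 0.0]
contact_force: [-1.2, -0.8, -0.4]
grip_width: 0.0002
gripper_force: 0.0
```

Run:
```python
from h import *
import cv2
ims=[]
for n in("wrist","scene"):
    f=viewer.grab_frame(n);ims.append(f["pixels"][:,:,::-1])
s=cv2.resize(ims[1][200:340,300:480],(400,311),interpolation=2);w=cv2.resize(ims[0],(400,300))
out=np.zeros((311,800,3),np.uint8);out[:300,:400]=w;out[:,400:]=s
cv2.imwrite("pics/c.png",out);print(get_obs()["grip_width"])
```

```text
-7.448481499553551e-05
```

View pics/c.png

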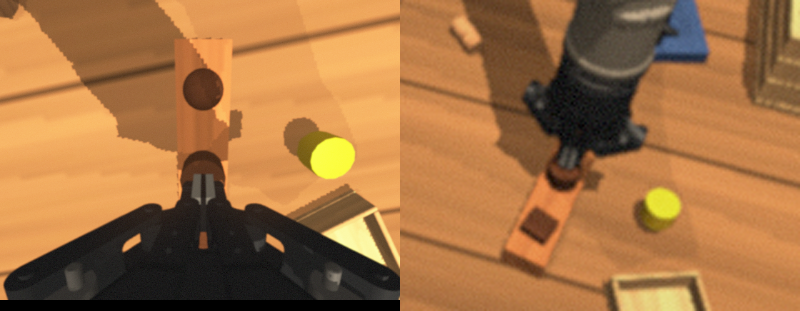

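Run:
```python
from h import *
import cv2
o=get_obs();print(o["clock"],o["tcp_pos"],o["contact_force"],o["joints"])
f=viewer.grab_frame("wrist");s=viewer.grab_frame("scene");t=viewer.grab_frame("top")
w=cv2.resize(f["pixels"][150:320,200:370,::-1],(400,400),interpolation=2)
a=cv2.resize(s["pixels"][225:325,330:430,::-1],(400,400),interpolation=2)
cv2.imwrite("pics/d.png",np.hstack([w,a]))
for n,g in(("w",f),("s",s)):
  for x in viewer.trace(g,"stopper_center"):print(n,x["score"],x["rect"])
W=s["world_to_cam"];F=210/np.tan(np.radians(s["fovy"]/2))
for z in(0.035,.058):
  p=(W@[*o["tcp_pos"][:2],z,1]);print(s["cx"]-F*p[0]/p[2],s["cy"]+F*p[1]/p[2])
p=np.linalg.inv(f["hand_eye"])@[0,0,0,1];print(f["cx"]-300*p[0]/p[2],f["cy"]+300*p[1]/p[2])
```

```text
4.45 [0.53815036 0.27090891 0.03480758] [ 0.30618143 -0.8681514  -1.25083141] [-0.63655386  0.55804211  0.08840638  1.86552916 -0.07086773  0.72121905
  0.87295831]
w 0.88 [416.6, 183.4, 494.4, 247.5]
w 0.57 [277.5, 322.9, 291.7, 348.0]
s 0.72 [363.6, 269.9, 379.6, 285.3]
s 0.72 [407.5, 285.3, 423.6, 304.1]
s 0.36 [263.5, 296.2, 291.0, 338.5]
373.11630324584274 279.67931332306966
374.83180164109945 274.70290538911195
285.3157308897396 236.27067530848547
```

View pics/d.png

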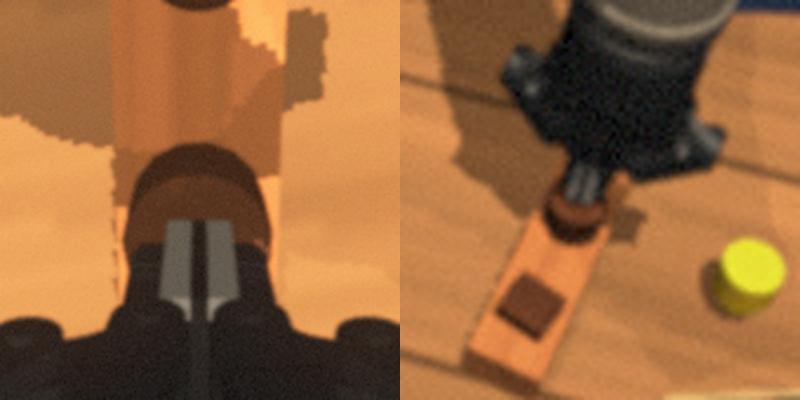

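The shut fingertips sit above the head in both views, about 25 mm behind the reported TCP. I'll reopen, go 20 mm lower and close gently. A width near 36 mm would mean I have the head, and 44 mm would mean the rack.

play_rows(commands=[[[-1, 0, 0, 0, 0], [-1, 0, 0, 0, 0], [-1, 0, 0, 0, 0], [-1, 0, 0, 0, 0], [-1, 0, 0, 0, 0], [-1, 0, 0, 0, 0], [-1, 0, 0, 0.03, 0], [-1, 0, 0, 0.06, 0], [-1, 0, 0, 0.1, 0], [-1, 0, 0, 0.1, 0], [-1, 0, 0, 0.1, 0]]], grip_force=20)

```text
clock: 5.62
tcp_pos: [0.5375, 0.2706, 0.0139]
orientation: [-0.297, -3.126, 0.002]
contact_force: [0.7, 0.4, -0.0]
grip_width: 0.0854
gripper_force: 0.0
```

play_rows(commands=[[[1, 0, 0, 0, 0], [1, 0, 0, 0, 0], [1, 0, 0, 0, 0], [1, 0, 0, 0, 0], [1, 0, 0, 0, 0], [1, 0, 0, 0, 0], [1, 0, 0, 0, 0], [1, 0, 0, 0, 0]]])

```text
clock: 6.28
tcp_pos: [0.5385, 0.2711, 0.0153]
orientation: [0.297, 3.127, 0.001]
contact_force: [-1.0, -0.1, 4.0]
grip_width: 0.0346
gripper_force: 20.0
```

play_rows(commands=[[[1, 0, 0, -0.05, 0], [1, 0, 0, -0.15, 0], [1, 0, 0, -0.3, 0], [1, 0, 0, -0.5, 0], [1, 0, 0, -0.7, 0], [1, 0, 0, -0.9, 0], [1, 0, 0, -0.9, 0], [1, 0, 0, -0.9, 0]]], grip_force=30)

```text
clock: 6.95
tcp_pos: [0.5397, 0.2717, 0.1982]
orientation: [0.297, 3.123, 0.006]
contact_force: [0.2, -0.2, -0.9]
grip_width: 0.0343
gripper_force: 30.0
```

play_rows(commands=[[[1, -0.1, -0.1, 0, 0], [1, -0.1, -0.25, 0, 0], [1, -0.1, -0.4, 0, 0], [1, -0.1, -0.55, 0, 0], [1, -0.1, -0.7, 0, 0], [1, -0.1, -0.83, 0, 0], [1, -0.1, -0.83, 0, 0]]])

```text
clock: 7.53
tcp_pos: [0.5244, 0.097, 0.1934]
orientation: [-0.309, -3.123, 0.007]
contact_force: [-0.0, -0.9, -0.5]
grip_width: 0.0345
gripper_force: 30.1
```

play_rows(commands=[[[1, -0.1, -0.15, 0, 0], [1, -0.1, -0.3, 0, 0], [1, -0.1, -0.45, 0, 0], [1, -0.1, -0.6, 0, 0], [1, -0.1, -0.75, 0, 0], [1, -0.1, -0.83, 0, 0], [1, -0.1, -0.83, 0, 0], [1, -0.1, -0.83, 0, 0], [1, -0.1, -0.83, 0, 0]]])

```text
clock: 8.28
tcp_pos: [0.5146, -0.0612, 0.1941]
orientation: [-0.295, -3.126, -0.001]
contact_force: [-0.3, 0.3, -1.6]
grip_width: 0.0344
gripper_force: 30.1
```

Run:
```python
from h import *
import cv2
o=get_obs();print(o["clock"],o["tcp_pos"],o["grip_width"],o["contact_force"],o["moment"])
f=viewer.grab_frame("wrist");s=viewer.grab_frame("scene")
cv2.imwrite("pics/w2.png",f["pixels"][:,:,::-1]);cv2.imwrite("pics/s2.png",s["pixels"][:,:,::-1])
for n in("stopper_center","carriage","nest","post_top","thumb_grip","gauge_base"):
  for g in(f,s):
    print(n,g["shot"],[(d["score"],np.round(d["rect"],1).tolist()) for d in viewer.trace(g,n)[:3]])
cv2.imwrite("pics/e.png",np.hstack([cv2.resize(f["pixels"][40:340,130:430,::-1],(500,500),interpolation=2),cv2.resize(s["pixels"][130:310,192:300,::-1],(300,500),interpolation=2)]))
```

```text
8.2833 [ 0.51462089 -0.0612498   0.19411931] 0.03439114580209355 [-0.32445528  0.34743216 -1.55860053] [ 0.04350741 -0.02495051  0.02826622]
stopper_center 11 [(0.91, [251.0, 219.5, 318.4, 300.1]), (0.47, [394.7, 279.2, 466.2, 358.3])]
stopper_center 12 [(0.83, [409.0, 285.2, 425.9, 303.0]), (0.46, [233.2, 178.1, 247.8, 198.7])]
carriage 11 [(0.7, [257.3, 157.0, 313.2, 230.8])]
carriage 12 [(0.55, [214.1, 227.2, 258.9, 276.8])]
nest 11 [(0.63, [254.3, 157.5, 311.4, 228.1])]
nest 12 [(0.64, [212.2, 225.3, 264.5, 273.1]), (0.2, [67.8, 240.0, 154.8, 322.5]), (0.15, [356.5, 294.4, 367.2, 310.7])]
post_top 11 [(0.71, [255.2, 156.0, 312.6, 231.3]), (0.45, [5.2, 341.2, 188.9, 380.8])]
post_top 12 [(0.72, [212.7, 223.9, 260.3, 276.5])]
thumb_grip 11 [(0.76, [258.9, 35.9, 308.4, 102.2])]
thumb_grip 12 [(0.48, [260.4, 176.7, 270.8, 193.6])]
gauge_base 11 [(0.68, [236.8, 1.4, 335.0, 248.1])]
gauge_base 12 [(0.79, [200.1, 172.4, 291.2, 288.8]), (0.52, [322.7, 206.3, 337.7, 224.9]), (0.38, [158.6, 98.3, 189.7, 170.2])]
```

View pics/e.png

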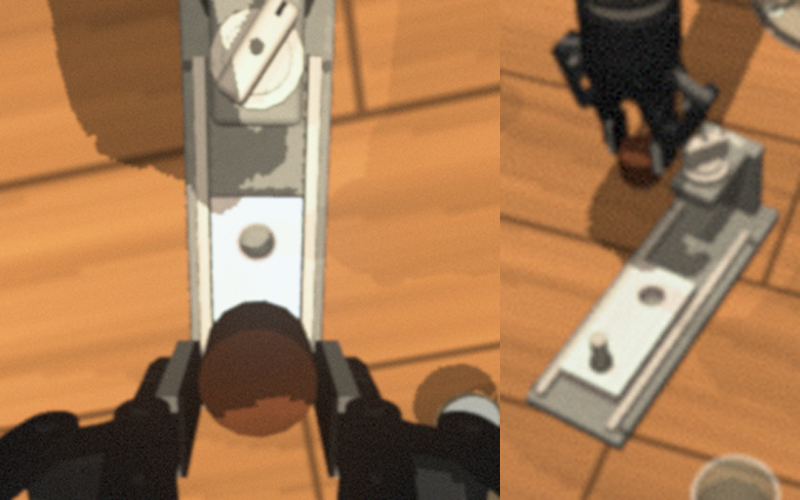

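Run:
```python
from h import *
import cv2
o=get_obs();f=viewer.grab_frame("wrist");g=f["pixels"]
p=cv2.cvtColor(g,cv2.COLOR_RGB2GRAY)[165:206,262:306];b=(p<170).astype(np.uint8)
n,l,st,c=cv2.connectedComponentsWithStats(b);print(st.tolist(),(c+[262,165]).round(1).tolist())
for u,v,z in((283.6,184,.036),(284.2,67.6,.15)):print(at(f,u,v,z,o))
h=at(f,283.6,184,.036,o);print("x,y off in tool units*.2:",R.from_rotvec(o["orientation"]).inv().apply(h-o["tcp_pos"]))
w=cv2.imread("pics/w1.png")  # stopper top disc in w1
for c0 in ((260,165,310,215),):
  q=w[c0[1]:c0[3],c0[0]:c0[2]];print(cv2.cvtColor(q,cv2.COLOR_BGR2GRAY)[::4,::3])
```

```text
[[0, 0, 44, 41, 1618], [13, 13, 21, 17, 186]] [[283.2, 184.7], [285.8, 187.3]]
[ 0.514 -0.064  0.036]
[ 0.4132 -0.0438  0.15  ]
x,y off in tool units*.2: [ 0.00065959 -0.00150283  0.15891896]
[[153 112 166 164 169 168 156 145 143 162 161 169 168 169 170 159 145]
 [153 115 165 154 130 109 104  95  97  97 125 167 167 171 164 159 141]
 [148 105 154 101  93  85  62  45  42  42  57  99 158 163 162 148 141]
 [151 112 138  98  72  42  62  78  76  88  73  56  92 160 160 148 135]
 [148 100 106  90  63  83  88  83  86  89  85  87  72 108 163 149 136]
 [147 114 106  79  82  82  84  88  89  87  87  89  87  77 155 144 138]
 [145 103 149  78  86  88  87  85  86  87  87  88  90  89 129 139 129]
 [145 109 155  82  84  86  84  86  90  88  89  92  89  90 128 141 134]
 [144 108 163 100  88  89  87  94  92  86  91  93  90  90 144 141 140]
 [148 123 160 147  91  94  95  90  91  92  91  94  84 113 170 149 147]
 [154 112 160 168 155 101  95  88  92  91  89  92 137 168 166 152 145]
 [153 127 162 169 166 168 153 141 130 132 157 168 172 169 167 146 151]
 [151 113 159 166 164 167 162 155 157 160 167 168 167 166 166 148 149]]
```

The stopper hangs upright between the pads. The hole is at wrist pixel (284,184), about 1 mm off the present axis, so I'm descending in stages.

play_rows(commands=[[[1, 0.005, -0.005, 0.2, 0], [1, 0.005, -0.005, 0.4, 0], [1, 0.005, -0.005, 0.6, 0], [1, 0.005, -0.005, 0.74, 0], [1, 0.005, -0.005, 0.74, 0], [1, 0.005, -0.005, 0.74, 0], [1, 0.005, -0.005, 0.74, 0]]])

```text
clock: 9.62
tcp_pos: [0.5151, -0.0637, 0.0484]
orientation: [0.298, 3.125, 0.0]
contact_force: [0.8, -0.5, -0.1]
grip_width: 0.0348
gripper_force: 30.2
```

play_rows(commands=[[[1, 0, 0, 0.02, 0], [1, 0, 0, 0.04, 0], [1, 0, 0, 0.06, 0], [1, 0, 0, 0.06, 0]]])

```text
clock: 9.95
tcp_pos: [0.5137, -0.0633, 0.0349]
orientation: [0.297, 3.127, 0.0]
contact_force: [-0.4, 0.2, -0.7]
grip_width: 0.0345
gripper_force: 30.2
```

play_rows(commands=[[[1, 0, 0, 0.02, 0], [1, 0, 0, 0.04, 0], [1, 0, 0, 0.055, 0], [1, 0, 0, 0.055, 0]]])

```text
clock: 10.28
tcp_pos: [0.5131, -0.0634, 0.0231]
orientation: [-0.297, -3.126, 0.0]
contact_force: [0.4, 0.7, -0.4]
grip_width: 0.0344
gripper_force: 30.2
```

play_rows(commands=[[[1, 0, 0, 0.008, 0], [1, 0, 0, 0.015, 0], [1, 0, 0, 0.015, 0], [1, 0, 0, 0.015, 0]]])

```text
clock: 10.62
tcp_pos: [0.5146, -0.0636, 0.0215]
orientation: [0.298, 3.126, 0.0]
contact_force: [-1.0, -0.5, 4.1]
grip_width: 0.0343
gripper_force: 30.7
```

Seated, with 4 N of contact at the expected height. I'll release it, rise, and look at the post and stopper.

play_rows(commands=[[[-0.2, 0, 0, 0, 0], [-1, 0, 0, 0, 0], [-1, 0, 0, 0, 0], [-1, 0, 0, 0, 0], [-1, 0, 0, 0, 0], [-1, 0, 0, -0.2, 0], [-1, 0, 0, -0.4, 0], [-1, -0.1, 0, -0.5, 0], [-1, -0.25, 0, -0.5, 0], [-1, -0.425, 0, -0.5, 0], [-1, -0.425, 0, -0.5, 0], [-1, -0.425, 0, -0.5, 0]]])

```text
clock: 11.62
tcp_pos: [0.5983, -0.0797, 0.1205]
orientation: [0.298, 3.127, -0.001]
contact_force: [-0.4, 0.6, 0.4]
grip_width: 0.0854
gripper_force: 0.0
```

Run:
```python
from h import *
import cv2
o=get_obs();print(o["clock"],o["tcp_pos"],o["grip_width"],o["contact_force"],o["moment"])
f=viewer.grab_frame("wrist");s=viewer.grab_frame("scene")
for g,z,ob in((f,.06,o),(s,.052,None)):
    for d in viewer.trace(g,"stopper_center"):
        v,u=np.nonzero(d["pixels"]);print(g["shot"],d["score"],d["rect"],at(g,u.mean(),v.mean(),z,ob))
cv2.imwrite("pics/g.png",np.hstack([cv2.resize(f["pixels"][20:320,130:430,::-1],(500,500),interpolation=2),cv2.resize(s["pixels"][150:300,200:290,::-1],(300,500),interpolation=2)]))
```

```text
11.6167 [ 0.59826372 -0.07971318  0.1205337 ] 0.08538783964902655 [-0.36668843  0.62222275  0.44533383] [-0.00481987  0.07337067  0.06776318]
14 0.86 [259.8, 75.1, 309.8, 122.3] [ 0.5149 -0.0642  0.06  ]
15 0.67 [241.0, 231.3, 252.8, 239.5] [ 0.5223 -0.0536  0.052 ]
15 0.66 [69.5, 245.0, 153.1, 322.3] [ 0.7503 -0.3023  0.052 ]
15 0.54 [408.4, 283.1, 424.0, 303.6] [0.556  0.3712 0.052 ]
```

View pics/g.png

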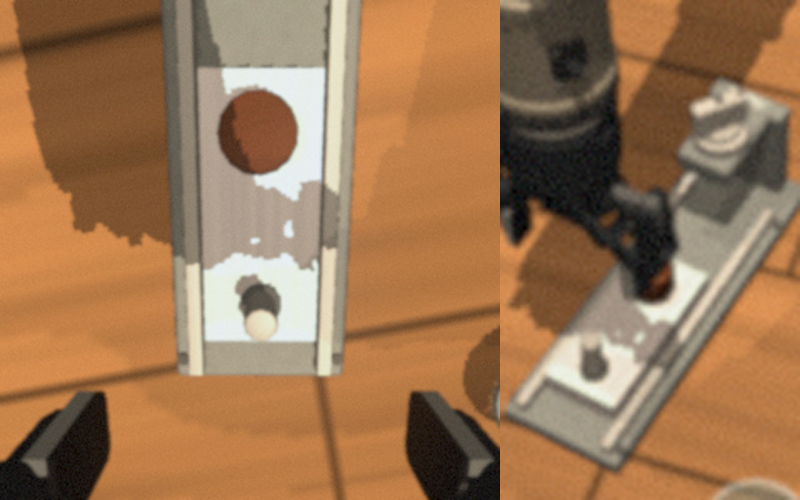

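The stopper's head sits flat on the carriage at wrist (284,99), and the post at (287,213) is within 1.5 mm of the tool axis. I'll grip the post and slide the carriage in.

play_rows(commands=[[[-1, 0.005, 0.005, 0.2, 0], [-0.3, 0.005, 0.005, 0.4, 0], [0, 0.005, 0.005, 0.45, 0], [0.3, 0.005, 0.005, 0.45, 0], [1, 0.005, 0.005, 0.45, 0], [1, 0.005, 0.005, 0.45, 0], [1, 0.005, 0.005, 0.45, 0], [1, 0.005, 0.005, 0.45, 0], [1, 0.005, 0.005, 0.45, 0], [1, 0.005, 0.005, 0.45, 0]]], grip_force=40)

```text
clock: 12.65
tcp_pos: [0.5983, -0.0783, 0.0333]
orientation: [0.297, 3.124, 0.001]
contact_force: [-1.8, 1.4, 7.4]
grip_width: 0.0135
gripper_force: 39.1
```

play_rows(commands=[[[1, 0.03, 0, -0.01, 0], [1, 0.1, 0, -0.01, 0], [1, 0.17, 0, -0.01, 0], [1, 0.24, 0, -0.01, 0], [1, 0.31, 0, -0.01, 0], [1, 0.38, 0, -0.01, 0], [1, 0.45, 0, -0.01, 0], [1, 0.5, 0, -0.01, 0], [1, 0.52, 0, -0.01, 0], [1, 0.52, 0, -0.01, 0], [1, 0.52, 0, -0.01, 0]]])

```text
clock: 13.57
tcp_pos: [0.4962, -0.0585, 0.0335]
orientation: [0.296, 3.123, 0.0]
contact_force: [4.9, 0.8, -7.1]
grip_width: 0.0135
gripper_force: 40.1
```

play_rows(commands=[[[1, 0.01, 0, 0, 0], [1, 0.02, 0, 0, 0], [1, 0.03, 0, 0, 0], [1, 0.03, 0, 0, 0]]])

```text
clock: 13.9
tcp_pos: [0.4964, -0.0585, 0.0338]
orientation: [0.296, 3.112, -0.002]
contact_force: [21.4, -3.4, -28.6]
grip_width: 0.0136
gripper_force: 39.4
```

The carriage stopped dead with about 21 N. Its travel of about 104 mm matches the hole-to-screw distance I measured beforehand (103 mm). I'll release, rise and check.

play_rows(commands=[[[1, -0.02, 0, 0.015, 0], [0.4, -0.02, 0, 0.015, 0], [-0.2, -0.02, 0, 0.015, 0], [-0.2, -0.02, 0, 0.015, 0], [-0.2, -0.02, 0, -0.1, 0], [-0.2, -0.02, 0, -0.3, 0], [-0.2, -0.02, 0, -0.5, 0], [-0.2, -0.02, 0, -0.7, 0], [-0.2, -0.02, 0, -0.7, 0], [-0.2, -0.02, 0, -0.7, 0]]])

```text
clock: 14.73
tcp_pos: [0.4934, -0.0583, 0.1751]
orientation: [0.297, 3.123, 0.002]
contact_force: [-0.3, 0.7, -0.8]
grip_width: 0.0512
gripper_force: 0.0
```

Run:
```python
from h import *
import cv2
o=get_obs();print(o["clock"],o["tcp_pos"],o["grip_width"],o["contact_force"],o["moment"],o["joints"].round(3))
f=viewer.grab_frame("wrist");s=viewer.grab_frame("scene");t=viewer.grab_frame("top")
np.save("pics/t.npy",t["pixels"])
cv2.imwrite("pics/i.png",np.hstack([cv2.resize(f["pixels"][0:300,130:430,::-1],(500,500),interpolation=2),cv2.resize(s["pixels"][150:300,200:290,::-1],(300,500),interpolation=2)]))
```

```text
14.7333 [ 0.49342158 -0.05832898  0.17511381] 0.05123335100354071 [-0.25228146  0.72569711 -0.77610965] [0.0048931  0.01675672 0.01489153] [-0.254  0.21   0.284  2.019 -0.074  0.918  1.45 ]
```

View pics/i.png

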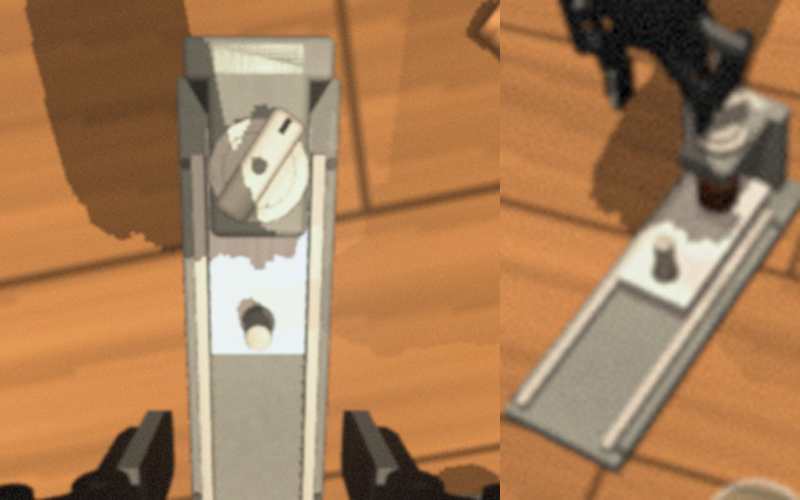

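Run:
```python
from h import *
import cv2
o=get_obs();f=viewer.grab_frame("wrist");s=viewer.grab_frame("scene")
w=at(f,284.8,204,.076,o);th=at(f,286,99,.152,o);print(w,th,np.linalg.norm((w-th)[:2]))
a=at(s,227.5,251.5,.076);b=at(s,249.5,222,.076);print(a,b,np.linalg.norm(a-b))
x=(-.981,.192)
print("thumb rel tool",R.from_rotvec(o["orientation"]).inv().apply(th-o["tcp_pos"]))
for v in viewer.trace(f,"thumb_grip")[:2]:print(v["score"],v["rect"])
for n in("carriage","stopper_center"):
  for v in viewer.trace(s,n)[:2]:print(n,v["score"],v["rect"])
# base ends along centre column in wrist: +x end
for c in((225,38),(330,38)):print("end",at(f,c[0]*.6+130,c[1]*.6,.108,o))
for c in((213,237),(305,237)):print("arm tip",at(f,c[0]*.6+130,c[1]*.6,.108,o))
for c in((211,353),(305,353)):print("carr rear",at(f,c[0]*.6+130,c[1]*.6,.036,o))
```

```text
[ 0.4958 -0.0594  0.076 ] [ 0.4105 -0.0424  0.152 ] 0.08697752583282654
[ 0.5957 -0.0773  0.076 ] [ 0.4956 -0.0579  0.076 ] 0.1019625911793144
thumb rel tool [0.08178139 0.00040894 0.01978674]
0.69 [259.5, 71.6, 314.1, 138.4]
carriage 0.9 [234.4, 204.4, 281.7, 247.2]
carriage 0.15 [376.1, 246.7, 390.9, 266.0]
stopper_center 0.78 [407.5, 284.2, 426.3, 302.5]
stopper_center 0.53 [256.6, 203.2, 269.9, 214.1]
end [ 0.355  -0.0467  0.108 ]
end [ 0.3633 -0.0032  0.108 ]
arm tip [ 0.4344 -0.0691  0.108 ]
arm tip [ 0.4425 -0.0269  0.108 ]
carr rear [ 0.5092 -0.093   0.036 ]
carr rear [ 0.5207 -0.0332  0.036 ]
```

By vision the post-to-screw distance is 87 mm against the nominal 85. To be sure the carriage is home, I'll push once more with shut fingers from behind the post.

play_rows(commands=[[[0.5, -0.17, 0, 0, 0], [1, -0.17, 0, 0.2, 0], [1, -0.17, 0, 0.4, 0], [1, -0.17, 0, 0.6, 0], [1, -0.17, 0, 0.69, 0], [1, -0.17, 0, 0.69, 0], [1, -0.17, 0, 0.69, 0], [1, -0.12, 0, 0.69, 0], [1, -0.09, 0, 0.69, 0], [1, -0.07, 0, 0.69, 0], [1, -0.07, 0, 0.69, 0]]])

```text
clock: 16.05
tcp_pos: [0.5147, -0.0621, 0.0387]
orientation: [0.296, 3.108, -0.0]
contact_force: [16.0, -3.6, -9.8]
grip_width: -0.0002
gripper_force: 8.2
```

play_rows(commands=[[[1, 0.01, 0, 0, 0], [1, 0.02, 0, 0, 0], [1, 0.03, 0, 0, 0], [1, 0.03, 0, 0, 0]]])

```text
clock: 16.38
tcp_pos: [0.5144, -0.0618, 0.04]
orientation: [0.295, 3.098, -0.001]
contact_force: [26.5, -6.9, -15.5]
grip_width: -0.0001
gripper_force: 13.6
```

The post doesn't move under 26 N, so the carriage is home. I'll retreat and rise, turning back through most of a half turn so that one grip covers all the tightening.

play_rows(commands=[[[1, -0.07, 0, 0, 0], [1, -0.07, 0, -0.2, -0.07], [1, -0.07, 0, -0.4, -0.14], [0.5, -0.07, 0, -0.6, -0.21], [0, -0.07, 0, -0.65, -0.28], [0, -0.07, 0, -0.65, -0.35], [0, -0.07, 0, -0.65, -0.42], [0, -0.07, 0, -0.65, -0.49], [0, -0.07, 0, -0.65, -0.56], [0, -0.07, 0, -0.65, -0.63], [0, -0.07, 0, -0.65, -0.7], [0, -0.07, 0, -0.65, -0.7]]])

```text
clock: 17.38
tcp_pos: [0.5138, -0.0625, 0.1667]
orientation: [-1.385, 2.817, -0.002]
contact_force: [-0.6, 0.8, 0.4]
grip_width: 0.0426
gripper_force: 0.0
```

play_rows(commands=[[[0, 0, 0, 0, -0.07], [0, 0, 0, 0, -0.14], [0, 0, 0, 0, -0.21], [0, 0, 0, 0, -0.28], [0, 0, 0, 0, -0.35], [0, 0, 0, 0, -0.42], [0, 0, 0, 0, -0.49], [0, 0, 0, 0, -0.56], [0, 0, 0, 0, -0.63], [0, 0, 0, 0, -0.7], [0, 0, 0, 0, -0.77], [0, 0, 0, 0, -0.84]]])

```text
clock: 18.38
tcp_pos: [0.5145, -0.0642, 0.1671]
orientation: [2.658, -1.657, 0.001]
contact_force: [-3.1, 8.3, 41.1]
grip_width: 0.0429
gripper_force: 0.0
```

play_rows(commands=[[[0, 0, 0, 0, -0.07], [0, 0, 0, 0, -0.14], [0, 0, 0, 0, -0.143], [0, 0, 0, 0, -0.143], [0, 0, 0, 0, -0.143]]])

```text
clock: 18.8
tcp_pos: [0.519, -0.0295, 0.1293]
orientation: [2.771, -1.398, 0.03]
contact_force: [0.5, -1.1, 0.7]
grip_width: 0.0424
gripper_force: 0.0
```

Run:
```python
from h import *
o=get_obs();M=R.from_rotvec(o["orientation"]).as_matrix();print(o["clock"],o["tcp_pos"],o["grip_width"],o["moment"],o["joints"].round(3),M[:,0])
print("desired x axis:",-np.array([np.cos(np.pi-.193-np.radians(28.5)),np.sin(np.pi-.193-np.radians(28.5))]))
print(rel([.412,-.0425,.165]),rel([.412,-.0425,.105]))
```

```text
18.8 [ 0.51902539 -0.02945872  0.12929825] 0.04240447743346282 [ 0.02317261 -0.02872926  0.05798511] [ 0.907  0.758 -1.408  1.936  0.847  1.229  2.956] [ 0.59402822 -0.80372864  0.03392275]
desired x axis: [ 0.77097934 -0.63686015]
[-0.25941675  0.47363713 -0.17563858] [-0.26959358  0.46614647  0.12409517]
```

Negative turns raise joint 7, which ran to its limit, so the un-turned side was the right one. I'll unwind.

play_rows(commands=[[[0, 0, 0, 0, 0.04], [0, 0, 0, 0, 0.1], [0, 0, 0, 0, 0.17], [0, 0, 0, 0, 0.24], [0, 0, 0, 0, 0.31], [0, 0, 0, 0, 0.38], [0, 0, 0, 0, 0.45], [0, 0, 0, 0, 0.52], [0, 0, 0, 0, 0.59], [0, 0, 0, 0, 0.66], [0, 0, 0, 0, 0.66], [0, 0, 0, 0, 0.66]]])

```text
clock: 19.8
tcp_pos: [0.5196, -0.0301, 0.1301]
orientation: [1.726, -2.598, 0.057]
contact_force: [-0.5, 0.0, 0.0]
grip_width: 0.0423
gripper_force: 0.0
```

Run:
```python
from h import *
o=get_obs();M=R.from_rotvec(o["orientation"]).as_matrix();print(o["clock"],o["tcp_pos"],o["contact_force"],o["joints"].round(3),M[:,0],np.degrees(np.arctan2(M[1,0],M[0,0])))
```

```text
19.8 [ 0.51963062 -0.0301112   0.13006346] [-0.48706969  0.02369955  0.02390141] [ 0.821  0.599 -1.204  1.94   0.686  1.088  2.059] [-0.38729555 -0.92114096  0.03874911] -112.80441627246023
```

play_rows(commands=[[[0, 0, 0, -0.1, 0.07], [0, 0, 0, -0.2, 0.14], [0, 0, 0, -0.2, 0.21], [0, 0, 0, -0.2, 0.28], [0, 0, 0, -0.2, 0.35], [0, 0, 0, -0.2, 0.42], [0, 0, 0, -0.2, 0.49], [0, 0, 0, -0.2, 0.56], [0, 0, 0, -0.2, 0.63], [0, 0, 0, -0.2, 0.7], [0, 0, 0, -0.2, 0.77], [0, 0, 0, -0.2, 0.84]]])

```text
clock: 20.8
tcp_pos: [0.5191, -0.028, 0.1693]
orientation: [0.236, 3.129, -0.064]
contact_force: [-0.3, 0.1, -0.0]
grip_width: 0.0427
gripper_force: 0.0
```

play_rows(commands=[[[0, 0, 0, 0, 0.07], [0, 0, 0, 0, 0.14], [0, 0, 0, 0, 0.21], [0, 0, 0, 0, 0.28], [0, 0, 0, 0, 0.347], [0, 0, 0, 0, 0.347], [0, 0, 0, 0, 0.347]]])

```text
clock: 21.38
tcp_pos: [0.5191, -0.0279, 0.1691]
orientation: [1.054, 2.944, -0.06]
contact_force: [0.6, -0.3, -0.4]
grip_width: 0.0425
gripper_force: 0.0
```

Run:
```python
from h import *
o=get_obs();M=R.from_rotvec(o["orientation"]).as_matrix();print(o["clock"],o["tcp_pos"],o["contact_force"],o["moment"],o["joints"].round(3),M[:,2],np.degrees(np.arctan2(M[1,0],M[0,0])))
print(rel([.412,-.0425,.165]))
import cv2
f=viewer.grab_frame("wrist");cv2.imwrite("pics/w3.png",f["pixels"][:,:,::-1])
for v in viewer.trace(f,"thumb_grip")[:2]:print(v["score"],v["rect"])
```

```text
21.3833 [ 0.51912094 -0.02785971  0.16914287] [ 0.63734583 -0.3393961  -0.44725063] [0.05625459 0.02261292 0.03240635] [ 0.592  0.37  -0.837  1.915  0.37   1.013  0.467] [ 1.97986780e-04 -4.09844227e-02 -9.99159766e-01] 140.61247929459097
[ 0.36791918 -0.39590263  0.02359101]
0.86 [145.4, 78.8, 197.6, 150.2]
```

Run:
```python
from h import *
o=get_obs();f=viewer.grab_frame("wrist");d=viewer.trace(f,"thumb_grip")[0]
v,u=np.nonzero(d["pixels"]);print(at(f,u.mean(),v.mean(),.14,o),at(f,171.5,114.5,.14,o))
print(rel([.412,-.0437,.165]),rel([.412,-.0437,.105]))
import cv2
cv2.imwrite("pics/j.png",cv2.resize(f["pixels"][50:300,60:360,::-1],(720,600),interpolation=2))
```

```text
[ 0.4147 -0.04    0.14  ] [ 0.4162 -0.0396  0.14  ]
[ 0.36269737 -0.4009153   0.0223885 ] [ 0.37034365 -0.3915168   0.32214373]
```

View pics/j.png

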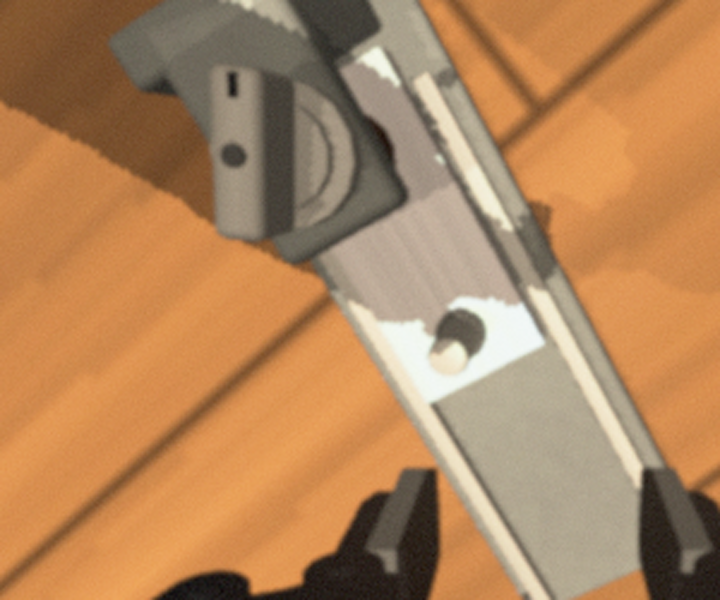

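Run:
```python
from h import *
o=get_obs();f=viewer.grab_frame("wrist");p=at(f,157.5,114.6,.152,o);print(p,o["clock"])
print(rel([p[0],p[1]-.0012,.165]),rel([.412,-.0437,.165]))
```

```text
[ 0.4136 -0.0424  0.152 ] 21.5833
[ 0.35654654 -0.39571975  0.02220585] [ 0.36239259 -0.40120365  0.02222881]
```

play_rows(commands=[[[0, 0.12, -0.13, 0.02, 0], [0, 0.24, -0.26, 0.02, 0], [0, 0.36, -0.39, 0.02, 0], [0, 0.36, -0.398, 0.02, 0], [0, 0.36, -0.398, 0.02, 0], [0, 0.36, -0.398, 0.02, 0]]])

```text
clock: 22.13
tcp_pos: [0.4137, -0.0435, 0.1659]
orientation: [1.061, 2.94, -0.059]
contact_force: [0.3, 0.4, -0.2]
grip_width: 0.0427
gripper_force: 0.0
```

Run:
```python
from h import *
o=get_obs();M=R.from_rotvec(o["orientation"]).as_matrix();print(o["clock"],o["tcp_pos"],o["contact_force"],o["moment"],o["joints"].round(3),M[:,2],np.degrees(np.arctan2(M[1,0],M[0,0])))
print(rel([.4128,-.0438,.105]))
```

```text
22.1333 [ 0.41365902 -0.04349982  0.16593758] [ 0.30884215  0.38729829 -0.16097246] [ 0.02305088 -0.00975843  0.03478158] [ 0.758  0.177 -0.901  2.134  0.227  0.914  0.602] [ 0.0013261  -0.04087534 -0.99916337] 140.3409168680243
[0.01061127 0.00542983 0.30448863]
```

Reachable. Lower and close on the bar.

play_rows(commands=[[[0, 0.005, 0.004, 0.1, 0], [0, 0.01, 0.006, 0.2, 0], [0, 0.01, 0.008, 0.3, 0], [0, 0.01, 0.008, 0.3, 0], [0, 0.01, 0.008, 0.3, 0], [0, 0.01, 0.008, 0.3, 0]]], grip_force=25)

```text
clock: 22.63
tcp_pos: [0.4137, -0.0425, 0.1062]
orientation: [1.06, 2.942, -0.058]
contact_force: [-0.2, 0.5, 0.3]
grip_width: 0.0427
gripper_force: 0.0
```

play_rows(commands=[[[1, 0, 0, 0, 0], [1, 0, 0, 0, 0], [1, 0, 0, 0, 0], [1, 0, 0, 0, 0], [1, 0, 0, 0, 0], [1, 0, 0, 0, 0], [1, 0, 0, 0, 0]]])

```text
clock: 23.22
tcp_pos: [0.4131, -0.0438, 0.1064]
orientation: [1.062, 2.939, -0.061]
contact_force: [-0.3, -1.8, 5.9]
grip_width: 0.0134
gripper_force: 27.5
```

```bash
cat > st.py <<'E'
from h import *
o=get_obs();M=R.from_rotvec(o["orientation"]).as_matrix();print(round(o["clock"],2),o["tcp_pos"].round(4),"F",o["contact_force"].round(1),"M",o["moment"].round(3),o["joints"].round(2),"tz",M[:2,2].round(3),"yaw",np.degrees(np.arctan2(M[1,0],M[0,0])).round(1),o["grip_width"],o["tau"][6].round(3))
E
python3 st.py
```

```text
23.22 [ 0.4131 -0.0438  0.1064] F [-0.3 -1.8  5.9] M [-0.355  0.129 -0.018] [ 0.68  0.28 -0.86  2.2   0.36  0.79  0.46] tz [ 0.002 -0.042] yaw 140.3 0.013400261637515877 -0.046
```

play_rows(commands=[[[1, 0, 0, 0, 0.07], [1, 0, 0, 0, 0.14], [1, 0, 0, 0, 0.21], [1, 0, 0, 0, 0.28], [1, 0, 0, 0, 0.35], [1, 0, 0, 0, 0.42], [1, 0, 0, 0, 0.49], [1, 0, 0, 0, 0.56], [1, 0, 0, 0, 0.63], [1, 0, 0, 0, 0.7], [1, 0, 0, 0, 0.7]]])

```text
clock: 24.13
tcp_pos: [0.4126, -0.0438, 0.1063]
orientation: [2.433, 1.935, -0.039]
contact_force: [-1.4, -1.5, 7.6]
grip_width: 0.0131
gripper_force: 27.1
```

```bash
cat >> st.py <<'E'
a=[o["moment"][2]];t=[o["tau"][6]]
for i in range(4):
    viewer.grab_frame("wrist");o=get_obs();a.append(o["moment"][2]);t.append(o["tau"][6])
print("Mz",np.round(a,3),np.mean(a).round(3),"tau7",np.round(t,3))
E
python3 st.py
```

```text
24.13 [ 0.4126 -0.0438  0.1063] F [-1.4 -1.5  7.6] M [-0.349  0.503 -0.013] [ 0.5   0.24 -0.65  2.21  0.27  0.77 -0.55] tz [ 0.001 -0.042] yaw 77.0 0.013055901125289239 -1.354
Mz [-0.013 -0.091 -0.1   -0.069 -0.083] -0.071 tau7 [-1.354 -0.569 -0.106  0.018  0.046]
```

play_rows(commands=[[[1, 0, 0, 0, 0.05], [1, 0, 0, 0, 0.1], [1, 0, 0, 0, 0.15], [1, 0, 0, 0, 0.18], [1, 0, 0, 0, 0.2]]])

```text
clock: 24.75
tcp_pos: [0.4125, -0.0437, 0.1062]
orientation: [2.699, 1.535, -0.031]
contact_force: [-1.7, -1.2, 6.8]
grip_width: 0.013
gripper_force: 27.4
```

```bash
python3 st.py
```

```text
24.75 [ 0.4125 -0.0437  0.1062] F [-1.7 -1.2  6.8] M [-0.164  0.64   0.075] [ 0.45  0.23 -0.59  2.21  0.25  0.76 -0.84] tz [ 0.    -0.041] yaw 59.2 0.012974087415580735 0.142
Mz [ 0.075 -0.05  -0.101 -0.092 -0.088] -0.051 tau7 [ 0.142 -0.037 -0.277 -0.047  0.028]
```

play_rows(commands=[[[1, 0, 0, 0, 0.05], [1, 0, 0, 0, 0.1], [1, 0, 0, 0, 0.15], [1, 0, 0, 0, 0.18], [1, 0, 0, 0, 0.2]]])

```text
clock: 25.37
tcp_pos: [0.4125, -0.0436, 0.1062]
orientation: [2.904, 1.093, -0.022]
contact_force: [-1.4, -1.3, 6.9]
grip_width: 0.0135
gripper_force: 27.6
```

```bash
python3 st.py
```

```text
25.37 [ 0.4125 -0.0436  0.1062] F [-1.4 -1.3  6.9] M [-0.12   0.648  0.028] [ 0.41  0.22 -0.54  2.21  0.23  0.75 -1.14] tz [ 0.    -0.041] yaw 41.2 0.013535493953968051 0.141
Mz [ 0.028 -0.013 -0.049 -0.115 -0.061] -0.042 tau7 [ 0.141 -0.039 -0.281 -0.049  0.026]
```

play_rows(commands=[[[1, 0, 0, 0, 0.025], [1, 0, 0, 0, 0.05], [1, 0, 0, 0, 0.075], [1, 0, 0, 0, 0.1], [1, 0, 0, 0, 0.125], [1, 0, 0, 0, 0.15]]])

```text
clock: 26.07
tcp_pos: [0.4126, -0.0436, 0.1062]
orientation: [3.011, 0.745, -0.014]
contact_force: [0.2, -4.0, 4.5]
grip_width: 0.0132
gripper_force: 27.7
```

```bash
sed -i 's/range(4)/range(6)/' st.py; python3 st.py
```

```text
26.07 [ 0.4126 -0.0436  0.1062] F [ 0.2 -4.   4.5] M [-0.366  0.39   0.095] [ 0.37  0.22 -0.5   2.21  0.21  0.75 -1.36] tz [ 0.001 -0.041] yaw 27.8 0.013229775410673585 0.521
Mz [ 0.095 -0.02  -0.076 -0.074 -0.046 -0.091 -0.036] -0.036 tau7 [ 0.521  0.072 -0.337 -0.067  0.024  0.046  0.049]
```

play_rows(commands=[[[1, 0, 0, 0, 0.025], [1, 0, 0, 0, 0.05], [1, 0, 0, 0, 0.075], [1, 0, 0, 0, 0.1], [1, 0, 0, 0, 0.125], [1, 0, 0, 0, 0.15]]])

```text
clock: 26.87
tcp_pos: [0.4125, -0.0435, 0.1062]
orientation: [3.077, 0.385, -0.007]
contact_force: [-1.7, -1.8, 5.3]
grip_width: 0.0132
gripper_force: 28.1
```

```bash
python3 st.py
```

```text
26.87 [ 0.4125 -0.0435  0.1062] F [-1.7 -1.8  5.3] M [-0.064  0.586  0.033] [ 0.34  0.21 -0.46  2.22  0.2   0.75 -1.59] tz [ 0.    -0.041] yaw 14.3 0.01316628192358118 0.522
Mz [ 0.033 -0.018 -0.064 -0.105 -0.121 -0.065 -0.062] -0.058 tau7 [ 0.522  0.07  -0.34  -0.09   0.039  0.05   0.05 ]
```

play_rows(commands=[[[1, 0, 0, 0, 0.025], [1, 0, 0, 0, 0.05], [1, 0, 0, 0, 0.075], [1, 0, 0, 0, 0.1], [1, 0, 0, 0, 0.125], [1, 0, 0, 0, 0.15]]])

```text
clock: 27.67
tcp_pos: [0.4127, -0.0435, 0.1061]
orientation: [3.1, 0.021, 0.001]
contact_force: [-1.0, -1.3, 6.3]
grip_width: 0.0131
gripper_force: 28.5
```

```bash
python3 st.py
```

```text
27.67 [ 0.4127 -0.0435  0.1061] F [-1.  -1.3  6.3] M [-0.149  0.517  0.074] [ 0.31  0.21 -0.43  2.22  0.19  0.75 -1.81] tz [ 0.001 -0.041] yaw 0.8 0.013148346572008085 0.525
Mz [ 0.074 -0.032 -0.081 -0.054 -0.081 -0.072 -0.053] -0.043 tau7 [ 0.525  0.069 -0.341 -0.065  0.026  0.047  0.051]
```

play_rows(commands=[[[1, 0, 0, 0, 0.025], [1, 0, 0, 0, 0.05], [1, 0, 0, 0, 0.075], [1, 0, 0, 0, 0.1], [1, 0, 0, 0, 0.125], [1, 0, 0, 0, 0.15]]])

```text
clock: 28.47
tcp_pos: [0.4128, -0.0436, 0.1061]
orientation: [3.082, -0.344, 0.008]
contact_force: [-0.3, -0.8, 4.6]
grip_width: 0.013
gripper_force: 28.4
```

```bash
python3 st.py
```

```text
28.47 [ 0.4128 -0.0436  0.1061] F [-0.3 -0.8  4.6] M [-0.209  0.334  0.059] [ 0.27  0.21 -0.39  2.22  0.18  0.74 -2.03] tz [ 0.001 -0.041] yaw -12.7 0.013038043331144644 0.523
Mz [ 0.059  0.012 -0.065 -0.057 -0.077 -0.079 -0.074] -0.04 tau7 [ 0.523  0.068 -0.345 -0.071  0.021  0.042  0.046]
```

play_rows(commands=[[[1, 0, 0, 0, 0.025], [1, 0, 0, 0, 0.05], [1, 0, 0, 0, 0.075], [1, 0, 0, 0, 0.1], [1, 0, 0, 0, 0.125], [1, 0, 0, 0, 0.15]]])

```text
clock: 29.27
tcp_pos: [0.4129, -0.0436, 0.1061]
orientation: [3.021, -0.703, 0.016]
contact_force: [-1.1, -2.4, 5.0]
grip_width: 0.0132
gripper_force: 28.3
```

```bash
python3 st.py
```

```text
29.27 [ 0.4129 -0.0436  0.1061] F [-1.1 -2.4  5. ] M [-0.216  0.284  0.058] [ 0.24  0.2  -0.36  2.22  0.17  0.74 -2.26] tz [ 0.001 -0.041] yaw -26.2 0.013188265899481008 0.476
Mz [ 0.058  0.089 -0.064  0.038 -0.046 -0.043 -0.023] 0.001 tau7 [ 0.476  0.074 -0.437 -0.135 -0.031 -0.005 -0.   ]
```

The foot has met the stopper: settled tau7 dropped 0.046 and Mz rose. I'll go on in small steps towards the plateau.

play_rows(commands=[[[1, 0, 0, 0, 0.025], [1, 0, 0, 0, 0.05], [1, 0, 0, 0, 0.075], [1, 0, 0, 0, 0.1], [1, 0, 0, 0, 0.125], [1, 0, 0, 0, 0.15]]])

```text
clock: 30.07
tcp_pos: [0.4128, -0.0436, 0.106]
orientation: [2.919, -1.053, 0.023]
contact_force: [-0.6, -3.0, 5.6]
grip_width: 0.0132
gripper_force: 28.2
```

```bash
python3 st.py
```

```text
30.07 [ 0.4128 -0.0436  0.106 ] F [-0.6 -3.   5.6] M [-0.338  0.3    0.148] [ 0.21  0.2  -0.32  2.22  0.15  0.74 -2.48] tz [ 0.001 -0.041] yaw -39.6 0.013179802384704833 0.429
Mz [ 0.148  0.11   0.021  0.038  0.012 -0.013  0.025] 0.049 tau7 [ 0.429 -0.028 -0.455 -0.157 -0.068 -0.05  -0.047]
```

play_rows(commands=[[[1, 0, 0, 0, 0.025], [1, 0, 0, 0, 0.05], [1, 0, 0, 0, 0.075], [1, 0, 0, 0, 0.1], [1, 0, 0, 0, 0.125], [1, 0, 0, 0, 0.15]]])

```text
clock: 30.87
tcp_pos: [0.4128, -0.0436, 0.106]
orientation: [2.777, -1.389, 0.03]
contact_force: [-0.9, -3.0, 6.0]
grip_width: 0.0134
gripper_force: 28.0
```

```bash
python3 st.py
```

```text
30.87 [ 0.4128 -0.0436  0.106 ] F [-0.9 -3.   6. ] M [-0.417  0.366  0.201] [ 0.18  0.2  -0.29  2.23  0.14  0.74 -2.71] tz [ 0.001 -0.041] yaw -53.1 0.013422165723545779 0.38
Mz [0.201 0.161 0.116 0.105 0.074 0.095 0.098] 0.121 tau7 [ 0.38  -0.079 -0.488 -0.213 -0.122 -0.1   -0.096]
```

play_rows(commands=[[[1, 0, 0, 0, 0.025], [1, 0, 0, 0, 0.05], [1, 0, 0, 0, 0.075], [1, 0, 0, 0, 0.1]]])

```text
clock: 31.5
tcp_pos: [0.4128, -0.0437, 0.106]
orientation: [2.661, -1.604, 0.034]
contact_force: [-0.9, -3.7, 5.9]
grip_width: 0.0134
gripper_force: 27.9
```

```bash
python3 st.py
```

```text
31.5 [ 0.4128 -0.0437  0.106 ] F [-0.9 -3.7  5.9] M [-0.451  0.299  0.23 ] [ 0.16  0.19 -0.26  2.23  0.14  0.73 -2.86] tz [ 0.001 -0.041] yaw -62.1 0.01339972121824157 0.364
Mz [0.23  0.212 0.089 0.07  0.104 0.119 0.072] 0.128 tau7 [ 0.364 -0.097 -0.496 -0.223 -0.133 -0.111 -0.107]
```

play_rows(commands=[[[1, 0, 0, 0, 0.02], [1, 0, 0, 0, 0.04]]])

```text
clock: 31.97
tcp_pos: [0.4128, -0.0437, 0.106]
orientation: [2.61, -1.687, 0.036]
contact_force: [-0.6, -2.8, 5.7]
grip_width: 0.0131
gripper_force: 27.8
```

```bash
python3 st.py
```

```text
31.97 [ 0.4128 -0.0437  0.106 ] F [-0.6 -2.8  5.7] M [-0.422  0.248  0.211] [ 0.13  0.19 -0.23  2.23  0.13  0.73 -2.91] tz [ 0.001 -0.041] yaw -65.7 0.013125475785938055 0.225
Mz [0.211 0.147 0.126 0.109 0.056 0.11  0.083] 0.12 tau7 [ 0.225 -0.123 -0.386 -0.186 -0.124 -0.109 -0.108]
```

The torque has plateaued (settled −0.107 then −0.108), so the clutch is slipping by roughly 10°. Let go and rise straight up.

play_rows(commands=[[[0.4, 0, 0, 0, 0], [0, 0, 0, 0, 0], [0, 0, 0, 0, 0], [0, 0, 0, 0, 0], [0, 0, 0, 0, 0], [0, 0, 0, -0.1, 0], [0, 0, 0, -0.25, 0], [0, 0, 0, -0.4, 0], [0, 0, 0, -0.55, 0], [0, 0, 0, -0.55, 0], [0, 0, 0, -0.55, 0]]])

```text
clock: 33.18
tcp_pos: [0.4135, -0.0385, 0.2167]
orientation: [2.611, -1.688, 0.039]
contact_force: [-0.6, 0.4, -0.4]
grip_width: 0.0427
gripper_force: 0.0
```

play_rows(commands=[[[0, 0.15, 0, -0.1, 0], [0, 0.3, 0, -0.1, 0], [0, 0.45, 0, -0.1, 0], [0, 0.6, 0, -0.1, 0], [0, 0.6, 0, -0.1, 0], [0, 0.6, 0, -0.1, 0]]])

```text
clock: 33.68
tcp_pos: [0.4607, -0.1484, 0.2379]
orientation: [2.606, -1.691, 0.029]
contact_force: [-0.1, 0.6, 0.1]
grip_width: 0.0425
gripper_force: 0.0
```

Run:
```python
from h import *
import cv2
o=get_obs();print(o["clock"],o["tcp_pos"],o["contact_force"],o["joints"].round(2))
f=viewer.grab_frame("wrist");s=viewer.grab_frame("scene");t=viewer.grab_frame("top")
for g in(f,s,t):print([(n,[(d["score"],np.round(d["rect"]).tolist()) for d in viewer.trace(g,n)[:2]]) for n in("thumb_grip","carriage","stopper_center")])
cv2.imwrite("pics/k.png",np.hstack([cv2.resize(f["pixels"][:,:,::-1],(450,338)),cv2.resize(s["pixels"][160:280,215:340,::-1],(350,338),interpolation=2)]))
```

```text
33.6833 [ 0.46072168 -0.14840658  0.23792877] [-0.07301501  0.61921596  0.11656224] [ 0.27  0.12 -0.13  1.95  0.06  1.07 -2.61]
[('thumb_grip', [(0.95, [264.0, 291.0, 299.0, 334.0]), (0.72, [269.0, 259.0, 296.0, 275.0])]), ('carriage', [(0.98, [205.0, 208.0, 315.0, 277.0])]), ('stopper_center', [(0.74, [274.0, 262.0, 297.0, 273.0])])]
[('thumb_grip', [(0.55, [355.0, 296.0, 364.0, 311.0]), (0.52, [260.0, 174.0, 271.0, 194.0])]), ('carriage', [(0.69, [238.0, 207.0, 281.0, 245.0])]), ('stopper_center', [(0.67, [258.0, 202.0, 273.0, 214.0]), (0.55, [410.0, 287.0, 427.0, 304.0])])]
[('thumb_grip', [(0.68, [292.0, 231.0, 307.0, 246.0])]), ('carriage', [(0.58, [285.0, 200.0, 314.0, 248.0])]), ('stopper_center', [])]
```

View pics/k.png

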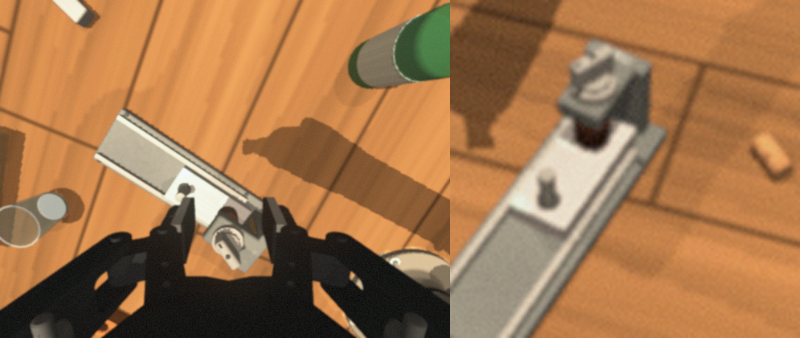

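The scene view, crop (592,130), shows the stopper clamped under the foot, the carriage home and the gripper clear. Handing in.

```bash
python3 -c "
from bench import r
print(r.hand_in())"
```

```text
the job is handed in; nothing more can be done
None
```

I handed the job in: the round-headed stopper is seated in the carriage, the carriage is home, and the thumbscrew is clamped at first slip (roughly 10° past it, judged by torque alone), with the gripper clear; on the way, joint 7 ran to its limit once during a turn in free air.

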